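# Index and lock the die table of a badge press

## Robot

A 6-joint arm with a two-finger parallel gripper is mounted at the origin on the work surface. World frame = base frame: x ahead of the robot, y to its left, z up, the work surface at z = 0. Lengths are in m, angles in rad, forces in N, time in s.
With the tool pointing down it reaches from about 0.35 to 0.8 m from the base axis. Payload 7.3 kg.
Tool frame: the origin (TCP) lies between the finger pads; the fingertips stand 25 mm ahead of it and the grasp point (between the pads) lies 6 mm ahead of it (bot.finger_overhang is the distance from the TCP to the fingertips, in m); x points along the fingers, y is the direction in which the jaws open and shut, and the axes are right-handed (so a half turn about x gives the same grasp; the last joint's range is limited). The gripper opens to 85 mm and grips with 20 to 120 N. Pads are 22 mm wide; open, the fingers measure 114 mm over their backs; the gripper's body (76 mm by 85 mm) begins 54 mm behind the grasp point. The pads swing forward as they close: fully open they stand 13 mm farther back than shut.
Start: joints at [0.956, 0.342, 1.524, -0, 1.275, -0.146], TCP at [0.237, 0.468, 0.256] pointing down, gripper open.
Joint ranges: [-2.53, 2.53], [-0.77, 2.02], [0.04, 2.7], [-1, 4.14], [0.28, 2.66], [-3.11, 3.11]. Speed limits (rad/s): [2.57, 2.57, 3.14, 3.14, 3.14, 3.14].

## Interface

Orientations are given as [roll, pitch, yaw] about the fixed x, y, z axes, in that order (R = Rz(yaw) Ry(pitch) Rx(roll)).
In Python, from rig import bot, vision, workorder gives the robot as it stands.
- The arm moves only by the shell command python3 -m inch 'ROWS' [OPENING] [FORCE]. ROWS is JSON, a list that holds one entry, the list of rows, each a list of 6 numbers: the shift along the tool's x, y, z in mm, then the turn, a rotation vector about the tool's x, y, z in degrees. A call has 1 to 10 rows; each row is the pose to reach, as a shift and turn from the pose commanded when the call began, along the tool's axes at that moment; what a row does not reach only later rows make up. A row lasts 1/10 s, in which the tool goes at most 50 mm and 8.59 degrees, less where a joint would pass 70% of its speed; a pose out of reach is approached as far as the arm can. A call with a gripper value outside its range is refused whole. OPENING is the finger opening in mm, from 0 to 85.4, set as the call begins (- or left out, the last holds). The fingers move at their own pace and stop on an object; FORCE is the grip in N (left out, the last holds). Time passes only in rows, so rows that repeat a pose let the fingers close. It gives the time, the measured TCP pose, the force and the opening at its end, in the units of the state.
- bot.get_obs(): the state, without advancing time (a new reading comes with each control period).
- vision.capture(name): name is "scene" or "top"; returns the picture (400x640x3 uint8, red, green, blue); there is no depth.
- vision.camera_params(name): a dict with "fovy" (degrees; the focal length in pixels is half the picture's height over the tangent of half this angle, whatever the lens; pixels are square), "cx", "cy" (the principal point, pixels), "R" (3x3) and "t" (3): a world point X has camera coordinates R X + t. Camera axes: x right, y down, z forward; pixel columns grow to the right and rows downward; lengths in m; the calibration is good to about 2 mm. A picture is of the moment at which its call begins. camera_params takes no time and is no camera call.
- workorder.finish_job(): hands the job in, once; it reports no verdict.
The state is a dict: "clock": time; "qpos": joint angles; "joint_velocities": joint speeds; "joint_torque": joint torques, N m; "ee_pos": TCP position; "orientation": TCP orientation; "ft_force": force on the tool from outside, world axes, zero at the start; "moment": the same for the moment, N m; "grip_width": finger opening in m.
Only numpy, scipy, OpenCV 4.12 (cv2) and the standard library are available. Lean on these libraries where they do the work, as an engineer would, in place of code of your own. Each camera call takes 0.05 s, during which the arm holds its last target.

## Task

Get the badge press ready for crimping: with a fingertip, push the die table round (its upright peg is there for that) until the deep cup die stands under the ram and that die's slot lies under the locking bar, then press the bar down through the slot until it is fully home. Push gently, without squeezing or forcing the table, do not pull the bar up, and leave the other things on the craft table where they are.

Things in the scene. Friction and masses are not known exactly. Their poses are not given: they have to be found in the camera images.
- press: The badge press, a grey C-frame bench press; origin on the work surface under the die table's axis. +x points from there to the ram and column, +y to the left of an operator standing on the -x side. The base reaches 125 mm to the front (-x), 205 mm to the back, 115 mm to each side. Column and head are 240 mm high; the long lever, not used here, leans back over the column on the right.
- table_axis (a point): Centre of the die table's top face, 54 mm above the work surface. The die table is a flat level steel disc, 192 mm in diameter and 14 mm thick, that turns on the press's base about an upright axis through this point. It carries two dies, an upright turning peg and two lock slots.
- ram (a point): Centre of the lower face of the press's ram (upper die, 58 mm across), fixed, 46 mm from the table's axis, 101 mm above the work surface. The head over it, 50 mm wide, spans 188 to 240 mm above the work surface, from the column to 33 mm in front of the ram's axis.
- die_table (a joint): Turn of the die table, rad: 0 when the deep die is under the ram and its slot under the locking bar, growing CLOCKWISE seen from above; pi when the shallow die is under the ram. Turns from -0.6 to 3.74 with no stop at 0 and stays where it is left; starts between 0.7 and 2.2. Friction about 0.15 N m (some 2 N at the peg).
- turn_peg (a point): The turning peg: an upright round steel peg on the die table, 14 mm in diameter, with a 20 mm black ball on top, 82 mm from the table's axis, 52 mm high above the disc. This point is on its axis 20 mm above the disc. It goes round with the table: at joint 0 it stands at the right (-y) of the press, at pi/2 in front (-x), at pi at the left.
- deep_die (a point): The deep die: an aluminium open cup, 60 mm outside diameter, 34 mm high, 46 mm from the table's axis; this is the centre of its mouth. It must come under the ram.
- shallow_die (a point): The other die, opposite the deep one: a low stepped aluminium disc, 60 mm in diameter, 20 mm high; centre of its top.
- slot_deep (a point): The slot that locks the deep die: a radial notch through the disc, open at the rim, from 62 to 96 mm from the axis, about 17 mm wide where the bar goes. This point lies in its middle 86 mm from the axis, level with the disc's top face. It is 60 deg anticlockwise (seen from above) of the deep die.
- slot_shallow (a point): The same kind of slot for the shallow die, diametrically opposite slot_deep; not the one wanted.
- bar_cap (a point): Centre of the top face of the locking bar's round black cap (28 mm across, 11 mm thick). The bar slides straight up and down in a grey guide block on the press's base at the left rear of the table, 86 mm from its axis, 60 deg anticlockwise of the ram. Guide top 90 mm above the work surface; cap top 133 mm above it when raised, 103 mm when home.
- lock_bar (a joint): How far the locking bar is pressed down, m: 0 raised (starts 0 to 0.004), 0.030 home through the disc; can be pulled up to -0.012. Stays where left; about 3 N moves it. The bar is flat steel, 10 mm across the slot, 14 mm along it, with a rounded nose that meets the disc at 0.006 unless a slot lies there, and draws the table in if the slot is up to about 5 mm off.
- glue_stick: bystander: upright white glue stick, 29 mm across, 90 mm high; origin under its centre
- shell_stack: bystander: stack of metal badge shells, 59 mm across, 29 mm high; origin under its centre
- tape_roll: bystander: roll of white tape lying flat, 104 mm across, 30 mm high; origin under its centre
- ribbon_spool: bystander: spool of green ribbon lying flat, 90 mm across, 28 mm high; origin under its centre
- wreath_ring: bystander: green wreath ring lying flat, 222 mm across, 32 mm high; origin under its centre
- scissors: bystander: scissors with black handles, 200 mm long, 12 mm high; origin under the pivot
- pen_box: bystander: cardboard box of felt pens, 85 x 65 mm, 130 mm high with the pens; origin under its centre

How it is judged:
By the outcome, as a careful person would: the job done as asked, in the order asked, and still so for the second after the job is handed in, with the robot touching nothing.
It also fails if it takes over 54 s, if anything falls off the work surface, if the arm or the gripper's body presses on something with over 40 N, if the wrist force passes 120 N, or if a joint passes its speed limit or range.

## Working session

There is one attempt and no reset: what is moved stays moved. The work goes in short steps, Python scripts to look and compute and a shell command to move; the robot and the scene stay as the last step left them, time stands still between calls to the robot, and variables do not carry over. Pictures are saved under pics/ and viewed, and the job is handed in when it is done.

```bash
ls; mkdir -p pics
python3 - <<'E'
from rig import bot, vision, workorder
import cv2
print(bot.get_obs())
for n in("scene","top"):
    cv2.imwrite(f"pics/{n}0.png",vision.capture(n)[:,:,::-1]); print(n,vision.camera_params(n))
E
```

```text
pics
{'clock': 0.0, 'qpos': array([ 9.55982555e-01,  3.42754124e-01,  1.52500940e+00,  2.95746294e-05,
        1.27542280e+00, -1.46013439e-01]), 'joint_velocities': array([ 0.00078022,  0.00180957, -0.00085732,  0.0007031 , -0.00168452,
        0.00262031]), 'joint_torque': array([ 6.94881492e-04, -4.33682156e+01, -2.46013892e+01, -1.11322963e-04,
        8.01439426e-03, -7.07111468e-06]), 'ee_pos': array([0.23697065, 0.46806858, 0.2556123 ]), 'orientation': array([-1.73455312,  1.5692024 , -2.20336208]), 'ft_force': array([ 1.00512002,  0.24116969, -0.89068236]), 'moment': array([-0.05699944, -0.02441045, -0.00244693]), 'grip_width': 0.08535328700730561}
scene {'fovy': 51.93942476211443, 'cx': 319.0492589956377, 'cy': 200.64533321208933, 'R': array([[ 7.73708236e-01,  6.33541810e-01,  5.83019422e-04],
       [ 5.22649820e-01, -6.37761563e-01, -5.65771469e-01],
       [-3.58068053e-01,  4.38046760e-01, -8.24561887e-01]]), 't': array([-0.43034759, -0.21512989,  1.33032675])}
top {'fovy': 57.560427186254174, 'cx': 327.0465340535573, 'cy': 198.05208006076768, 'R': array([[-0.01844584, -0.99961378, -0.02078582],
       [-0.98642018,  0.02158796, -0.16281645],
       [ 0.16320229,  0.01750027, -0.98643741]]), 't': array([0.01351667, 0.54946087, 1.15082532])}
```

View pics/scene0.png

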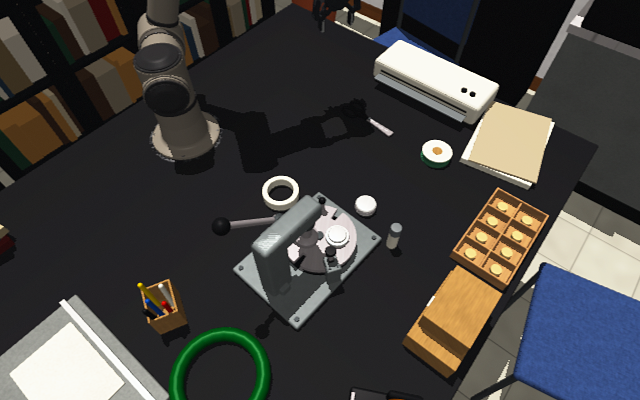

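View pics/top0.png

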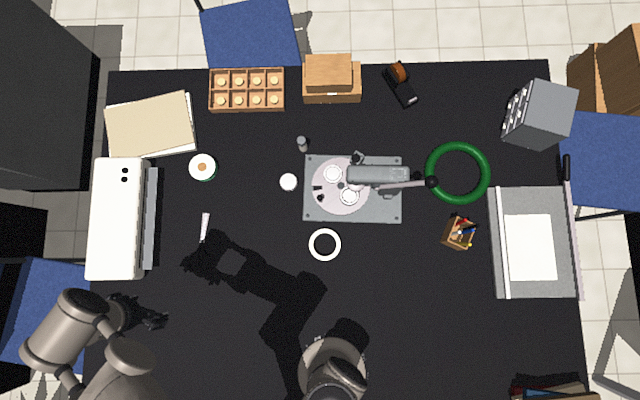

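Run:
```python
import cv2
a=cv2.imread("pics/top0.png")[145:235,290:420]; cv2.imwrite("pics/top0z.png",cv2.resize(a,None,fx=6,fy=6,interpolation=cv2.INTER_CUBIC))
a=cv2.imread("pics/scene0.png")[180:335,220:400]; cv2.imwrite("pics/scene0z.png",cv2.resize(a,None,fx=3.8,fy=3.8,interpolation=cv2.INTER_CUBIC))
```

```text
(no output)
```

View pics/top0z.png

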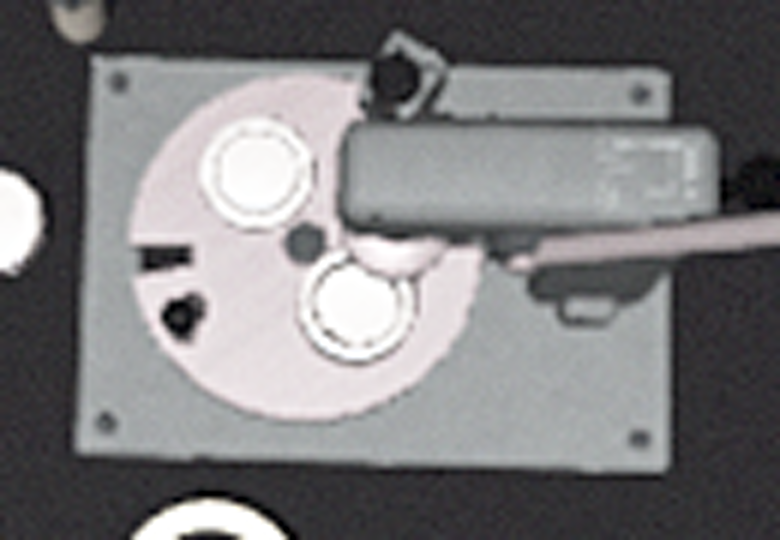

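View pics/scene0z.png

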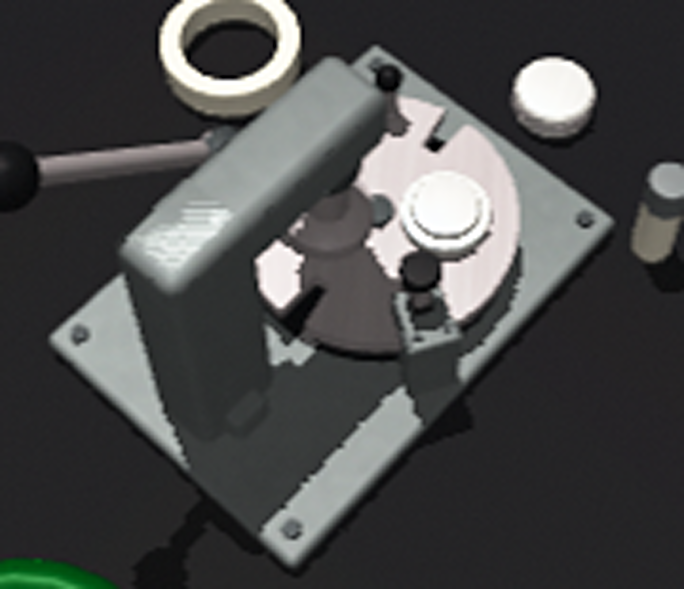

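```bash
cat > h.py <<'E'
import numpy as np
from rig import bot, vision
from scipy.spatial.transform import Rotation as Rn
P={n:vision.camera_params(n) for n in("scene","top")}
def ray(n,u,v):
    p=P[n]; f=200/np.tan(np.radians(p["fovy"]/2))
    d=p["R"].T@np.array([(u-p["cx"])/f,(v-p["cy"])/f,1.]); return -p["R"].T@p["t"], d/np.linalg.norm(d)
def plane(n,u,v,z):
    o,d=ray(n,u,v); return o+d*(z-o[2])/d[2]
def tri(a,b):
    (o1,d1),(o2,d2)=ray("top",*a),ray("scene",*b)
    s=np.linalg.lstsq(np.c_[d1,-d2],o2-o1,rcond=None)[0]
    p,q=o1+s[0]*d1,o2+s[1]*d2
    return (p+q)/2,np.linalg.norm(p-q)
def proj(n,X):
    p=P[n]; f=200/np.tan(np.radians(p["fovy"]/2)); c=p["R"]@np.array(X)+p["t"]
    return np.array([p["cx"]+f*c[0]/c[2],p["cy"]+f*c[1]/c[2]])
def pose():
    o=bot.get_obs(); return o["ee_pos"],Rn.from_euler("xyz",o["orientation"]).as_matrix(),o
E
python3 - <<'E'
from h import *
T=lambda x,y:(290+(x+.5)/6-.5,145+(y+.5)/6-.5)
S=lambda x,y:(220+(x+.5)/3.8-.5,180+(y+.5)/3.8-.5)
print("ball",tri(T(180,315),S(387,78)))
print("cap",tri(T(394,80),S(421,268)))
print("hub",tri(T(304,243),S(381,209)))
print("base hole corner FL",tri(T(120,82),S(586,219)), "BL",tri(T(641,94),S(291,529)),"FR",tri(T(106,423),S(377,65)),"BR",tri(T(640,439),S(79,334)))
print("shallow",tri(T(257,173),S(445,204)))
print("deep",plane("top",*T(356,304),.088), "disc ctr",plane("top",*T(304,243),.054))
for k in("top","scene"):pass
# disc ellipse
import cv2
im=cv2.imread("pics/top0.png")
b,g,r=[im[:,:,i].astype(int) for i in range(3)]
m=((r-g>4)&(r>150)).astype(np.uint8); m[:150]=0;m[225:]=0;m[:,:300]=0;m[:,372:]=0
print(m.sum())
print(pose()[:2])
print("tcp R",pose()[1])
E
```

```text
ball (array([0.54442171, 0.02469261, 0.09720621]), np.float64(0.0005797340627724453))
cap (array([ 0.66118902, -0.08827318,  0.12719279]), np.float64(0.0019334145180951866))
hub (array([ 0.59064637, -0.04071592,  0.05650745]), np.float64(0.0026521643328130885))
base hole corner FL (array([0.69376492, 0.06073276, 0.01963835]), np.float64(0.0017403804156431166)) BL (array([ 0.6790356 , -0.2352542 ,  0.01971816]), np.float64(0.0003462341502643177)) FR (array([0.497814  , 0.07006928, 0.02018432]), np.float64(0.00039629677171901283)) BR (array([ 0.48267447, -0.22527295,  0.01939006]), np.float64(0.00016904943697283788))
shallow (array([ 0.62664889, -0.0164208 ,  0.07052514]), np.float64(0.0014206340112978208))
deep [ 0.55001056 -0.06771693  0.088     ] disc ctr [ 0.59028201 -0.04177856  0.054     ]
1584
(array([0.23701627, 0.46811416, 0.25571566]), array([[-7.53713068e-04,  4.51818563e-01,  8.92109532e-01],
       [-1.07643008e-03,  8.92108902e-01, -4.51819154e-01],
       [-9.99999137e-01, -1.30083553e-03, -1.86043047e-04]]))
tcp R [[-7.53713068e-04  4.51818563e-01  8.92109532e-01]
 [-1.07643008e-03  8.92108902e-01 -4.51819154e-01]
 [-9.99999137e-01 -1.30083553e-03 -1.86043047e-04]]
```

```bash
cat >> h.py <<'E'
A=np.array([.5903,-.0422]); PX=np.array([-.0505,-.9987]); PY=np.array([.9987,-.0505])
def down(zdeg):  # tool x down, tool z along world azimuth
    x=np.array([0,0,-1.]); z=np.array([np.cos(np.radians(zdeg)),np.sin(np.radians(zdeg)),0]); return np.c_[x,np.cross(z,x),z]
def row(tip,R):  # tip: fingertip world pos
    p,R0,o=pose(); tcp=np.array(tip)-.025*R[:,0]
    return np.r_[R0.T@(tcp-p)*1000, np.degrees(Rn.from_matrix(R0.T@R).as_rotvec())].round(1)
E
python3 - <<'E'
from h import *
print(row([.578,.048,.2],down(214.6)))
E
```

```text
[ 3.090e+01 -2.207e+02  4.940e+02  1.185e+02  1.000e-01  1.000e-01]
```

```bash
python3 -m inch '[[[30,-220,494,118,0,0],[30,-220,494,118,0,0],[30,-220,494,118,0,0],[30,-220,494,118,0,0],[30,-220,494,118,0,0],[30,-220,494,118,0,0],[30,-220,494,118,0,0],[30,-220,494,118,0,0],[30,-220,494,118,0,0],[30,-220,494,118,0,0]]]' 0 20
python3 - <<'E'
from h import *
print(row([.578,.048,.2],down(214.6)))
E
```

```text
clock: 1.1
ee_pos: [0.5531, 0.0793, 0.2282]
orientation: [-1.49, 1.57, 2.817]
ft_force: [-0.1, 1.5, 0.3]
grip_width: -0.0001
[ 3.2 35.2 18.9 32.2  0.   0. ]
```

```bash
python3 -m inch '[[[3,35,19,32,0,0],[3,35,19,32,0,0],[3,35,19,32,0,0],[3,35,19,32,0,0],[3,35,19,32,0,0],[3,35,19,32,0,0]]]'
python3 - <<'E'
from h import *
import cv2
print(row([.578,.048,.072],down(214.6)), pose()[2]["qpos"])
for n in("scene","top"):
    im=vision.capture(n)[:,:,::-1]; cv2.imwrite(f"pics/{n}1.png",im)
a=cv2.imread("pics/scene1.png")[100:335,180:420]; cv2.imwrite("pics/scene1z.png",cv2.resize(a,None,fx=2.5,fy=2.5,interpolation=cv2.INTER_CUBIC))
E
```

```text
clock: 1.7
ee_pos: [0.577, 0.0501, 0.2253]
orientation: [-0.799, 1.57, 2.96]
ft_force: [0.7, 0.7, -0.3]
grip_width: -0.0006
[128.3   2.3   0.4   0.8   0.    0. ] [-4.57069437e-02  4.66162805e-01  1.41802112e+00  8.40274130e-05
  1.25799349e+00  9.07700354e-01]
```

View pics/scene1z.png

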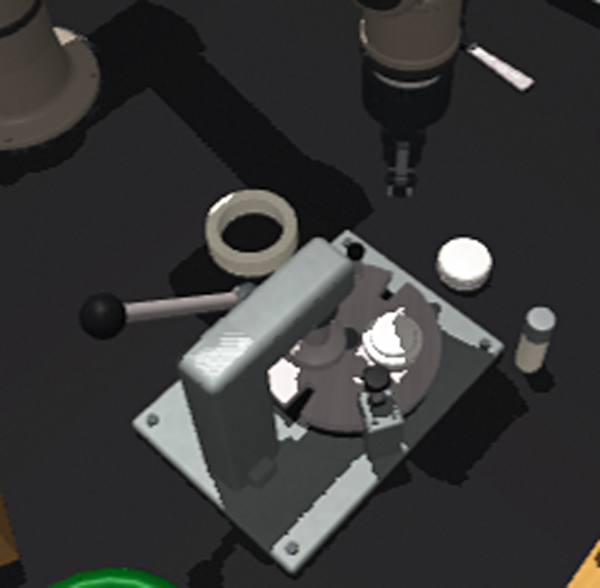

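The gripper is closed and above the disc; its tip shows at about (340,176) in the scene view, clear of the peg's ball at (322,200). Lowering next.

```bash
python3 -m inch '[[[45,2,0,1,0,0],[90,2,0,1,0,0],[115,2,0,1,0,0],[128,2,0,1,0,0],[128,2,0,1,0,0],[128,2,0,1,0,0]]]'
python3 - <<'E'
from h import *
import cv2
print(proj("scene",[.577,.050,.2]))
peg=np.array([.5444,.0247]); 
for n in("scene","top"):
    im=vision.capture(n)[:,:,::-1]; cv2.imwrite(f"pics/{n}2.png",im)
a=cv2.imread("pics/scene2.png")[160:300,250:410]; b=cv2.imread("pics/top2.png")[130:250,290:420]
a=cv2.resize(a,(400,350),interpolation=cv2.INTER_CUBIC);b=cv2.resize(b,(379,350),interpolation=cv2.INTER_CUBIC); cv2.imwrite("pics/2z.png",np.hstack([a,b]))
# push plan: finger centre follows peg circle
p,R0,o=pose(); print(p)
tip=lambda th,gap: None
def fing(th,gap): # th joint deg of peg; gap extra
    al=np.radians(-90-th); r=np.cos(al)*PX+np.sin(al)*PY; t=np.array([-r[1],r[0]])
    return np.r_[A+.082*r-(.021+gap)*t,.072],down(np.degrees(np.arctan2(t[1],t[0])))
for th,g in[(53,.01),(53,0),(45,0),(37,0),(29,0),(21,0),(13,0),(5,0),(0,0)]: print(th,row(*fing(th,g)))
E
```

```text
clock: 2.4
ee_pos: [0.5792, 0.0485, 0.0989]
orientation: [2.53, 1.569, -0.014]
ft_force: [0.2, -0.3, -0.4]
grip_width: -0.0001
[339.09423509 176.10886133]
[0.57950057 0.04843211 0.09946007]
53 [ 2.4 -0.9 10.9  0.1 -0.2 -0.1]
53 [ 2.4 -0.9 20.9  0.1 -0.2 -0.1]
45 [ 2.4 -3.1 32.5 -7.9 -0.2 -0.1]
37 [  2.3  -3.6  44.3 -15.9  -0.1  -0.1]
29 [  2.3  -2.5  56.  -23.9  -0.1  -0.1]
21 [  2.3   0.3  67.5 -31.9  -0.1  -0.2]
13 [  2.2   4.6  78.5 -39.9  -0.1  -0.2]
5 [  2.2  10.4  88.8 -47.9  -0.1  -0.2]
0 [  2.2  14.8  94.8 -52.9  -0.1  -0.2]
```

View pics/2z.png

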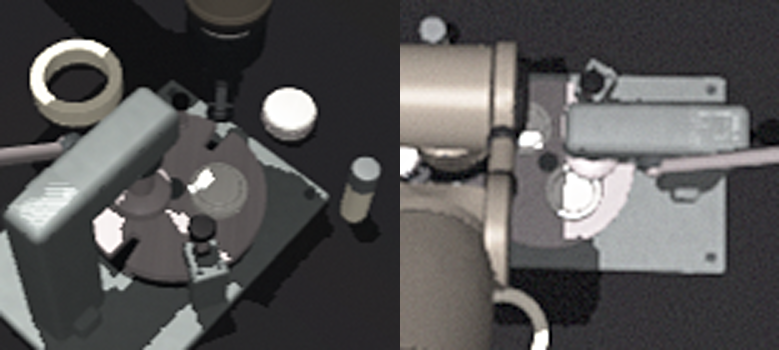

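The fingertip sits behind the peg in the scene view, around (340,200), and touches nothing. Now I'll push slowly along the arc.

```bash
python3 -m inch '[[[2,-1,6,0,0,0],[2,-1,11,0,0,0],[2,-1,16,0,0,0],[2,-1,21,0,0,0],[2,-2,26,-4,0,0],[2,-3,32,-8,0,0],[2,-3.5,38,-12,0,0],[2,-3.6,44,-16,0,0],[2,-3.2,50,-20,0,0],[2,-2.5,56,-24,0,0]]]'
python3 - <<'E'
from h import *
import cv2
for n in("scene","top"):
    im=vision.capture(n)[:,:,::-1]; cv2.imwrite(f"pics/{n}3.png",im)
a=cv2.imread("pics/scene3.png")[160:300,250:410]; b=cv2.imread("pics/top3.png")[130:250,290:420]
a=cv2.resize(a,(400,350),interpolation=cv2.INTER_CUBIC);b=cv2.resize(b,(379,350),interpolation=cv2.INTER_CUBIC); cv2.imwrite("pics/3z.png",np.hstack([a,b]))
E
```

```text
clock: 3.5
ee_pos: [0.5307, 0.0189, 0.0959]
orientation: [2.392, 1.569, 0.269]
ft_force: [0.8, 1.5, -1.2]
grip_width: 0.0004
```

View pics/3z.png

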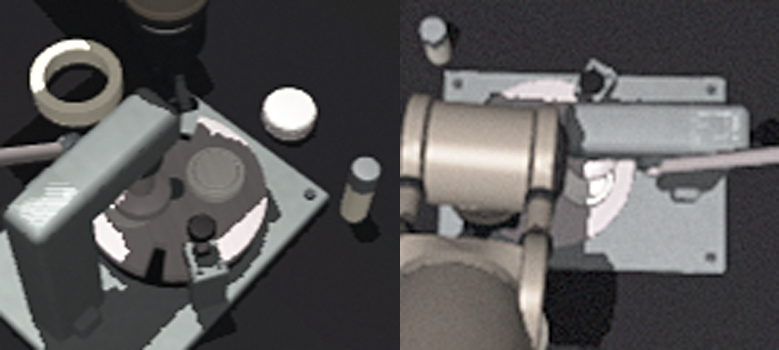

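The table follows: the deep slot has gone from crop (125,250) to (157,262), nearing the bar. Next I work out the rest of the arc.

Run:
```python
from h import *
def fing(th,gap):
    al=np.radians(-90-th); r=np.cos(al)*PX+np.sin(al)*PY; t=np.array([-r[1],r[0]])
    return np.r_[A+.082*r-(.021+gap)*t,.072],down(np.degrees(np.arctan2(t[1],t[0])))
for th in(29,25,21,17,13,9,6,3,0): print(th,row(*fing(th,0)))
```

```text
29 [-1.2  1.3 -1.2  0.1  0.   0. ]
25 [-1.2 -0.   4.6 -3.9  0.   0. ]
21 [-1.2 -0.9 10.4 -7.9  0.   0. ]
17 [ -1.2  -1.3  16.3 -11.9   0.    0. ]
13 [ -1.2  -1.4  22.2 -15.9   0.    0. ]
9 [ -1.2  -1.   28.1 -19.9   0.    0. ]
6 [ -1.2  -0.5  32.5 -22.9   0.    0. ]
3 [ -1.2   0.3  36.9 -25.9   0.    0. ]
0 [ -1.2   1.3  41.2 -28.9   0.    0. ]
```

```bash
python3 -m inch '[[[-1,0,5,-4,0,0],[-1,-1,10.5,-8,0,0],[-1,-1.3,16.5,-12,0,0],[-1,-1.4,22,-16,0,0],[-1,-1,27,-19,0,0],[-1,-0.6,31,-22,0,0],[-1,-0.2,34,-24,0,0],[-1,0,35.5,-25,0,0],[-1,0,35.5,-25,0,0]]]'
python3 - <<'E'
from h import *
import cv2
for n in("scene","top"):
    im=vision.capture(n)[:,:,::-1]; cv2.imwrite(f"pics/{n}4.png",im)
a=cv2.imread("pics/scene4.png")[160:300,250:410]; b=cv2.imread("pics/top4.png")[130:250,290:420]
a=cv2.resize(a,(400,350),interpolation=cv2.INTER_CUBIC);b=cv2.resize(b,(379,350),interpolation=cv2.INTER_CUBIC); cv2.imwrite("pics/4z.png",np.hstack([a,b]))
# back off: 40mm back along tool z then up
p,R0,o=pose(); print(p,R0[:,2])
E
```

```text
clock: 4.5
ee_pos: [0.5118, -0.0111, 0.0966]
orientation: [-2.121, 1.571, 2.471]
ft_force: [-0.2, 1.3, 1.0]
grip_width: -0.0002
[ 0.51202971 -0.01116243  0.09663373] [-1.19703379e-01 -9.92809697e-01  7.79563090e-05]
```

View pics/4z.png

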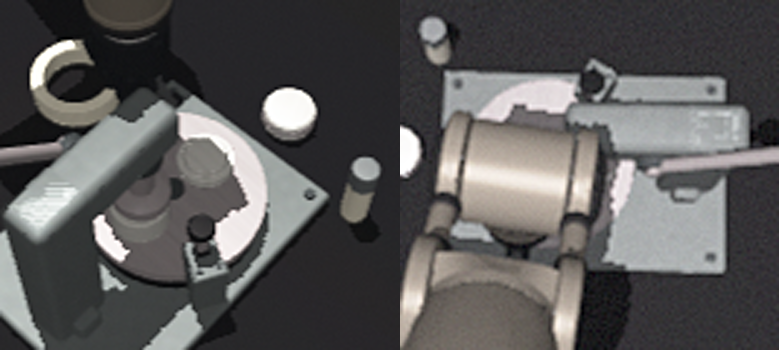

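The deep die now stands under the ram and the slot has gone in beneath the guide. I'll back off along +y to get an unobstructed measurement.

```bash
python3 -m inch '[[[0,0,-15,0,0,0],[0,0,-50,0,0,0],[-30,0,-100,0,0,0],[-80,0,-150,0,0,0],[-130,0,-200,0,0,0],[-165,0,-250,0,0,0],[-165,0,-290,0,0,0],[-165,0,-290,0,0,0],[-165,0,-290,0,0,0]]]'
python3 - <<'E'
from h import *
import cv2
for n in("scene","top"):
    im=vision.capture(n)[:,:,::-1]; cv2.imwrite(f"pics/{n}5.png",im)
a=cv2.imread("pics/top5.png")[145:235,290:420]; cv2.imwrite("pics/top5z.png",cv2.resize(a,None,fx=6,fy=6,interpolation=cv2.INTER_CUBIC))
a=cv2.imread("pics/scene5.png")[180:335,220:400]; cv2.imwrite("pics/scene5z.png",cv2.resize(a,None,fx=3.8,fy=3.8,interpolation=cv2.INTER_CUBIC))
E
```

```text
clock: 5.5
ee_pos: [0.5464, 0.2829, 0.2643]
orientation: [2.282, 1.564, 0.597]
ft_force: [1.2, -0.6, -1.0]
grip_width: 0.0002
```

View pics/top5z.png

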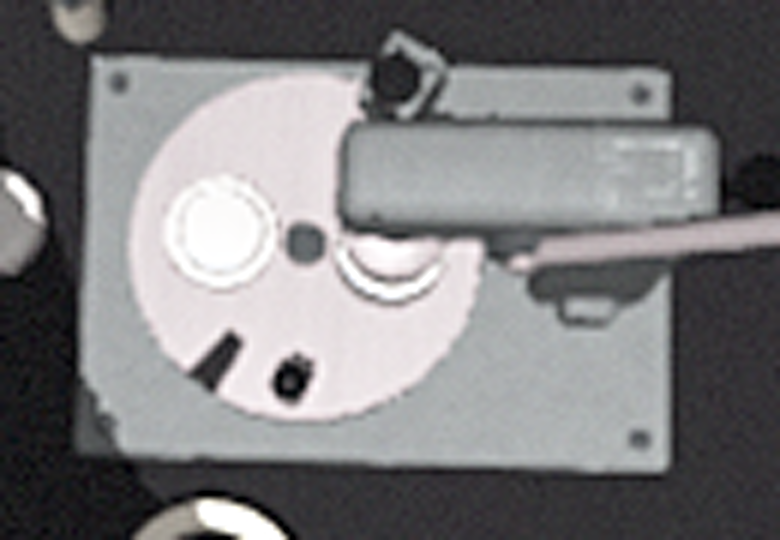

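View pics/scene5z.png

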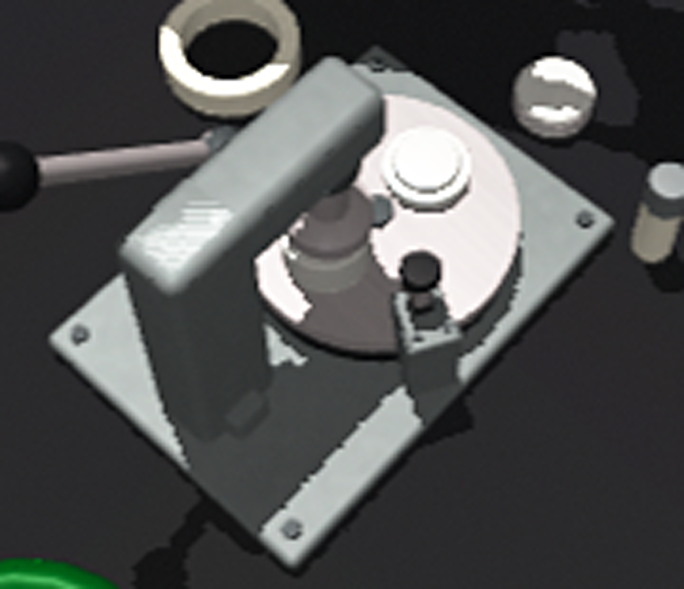

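```bash
cat > ang.py <<'E'
from h import *
import cv2,sys
im=cv2.imread(sys.argv[1]); g=cv2.cvtColor(im,cv2.COLOR_BGR2GRAY).astype(float)
T=lambda x,y:(290+(x+.5)/6-.5,145+(y+.5)/6-.5)
def an(p,off,name):
    d=p[:2]-A; a=np.degrees(np.arctan2(d@PY,d@PX)); th=(off-a+180)%360-180; print(name,"r %.1f mm theta %.2f deg"%(1e3*np.hypot(*d),th))
# dark blobs on disc
H=[]
yy,xx=np.mgrid[:400,:640]
c=proj("top",[*A,.054]); m=(np.hypot(xx-c[0],yy-c[1])<31)&(g<110)&(yy>c[1]+3)&(xx<350)
n,l,s,ct=cv2.connectedComponentsWithStats(m.astype(np.uint8))
for i in range(1,n):
    if s[i,4]<6: continue
    w=(l==i)*(200-g); q=((w*xx).sum()/w.sum(),(w*yy).sum()/w.sum()); print(s[i],q)
    an(plane("top",*q,.054),240,"  if slot"); an(plane("top",*q,.096),-90,"  if ball")
m=(g>235)&(np.hypot(xx-c[0],yy-c[1])<28)&(xx<c[0]-2)
q=(xx[m].mean(),yy[m].mean()); print(m.sum(),q); an(plane("top",*q,.074),180,"shallow")
E
python3 ang.py pics/top5.png
python3 - <<'E'
from h import *
T=lambda x,y:(290+(x+.5)/6-.5,145+(y+.5)/6-.5)
S=lambda x,y:(220+(x+.5)/3.8-.5,180+(y+.5)/3.8-.5)
def an(p,off,name):
    d=p[:2]-A; a=np.degrees(np.arctan2(d@PY,d@PX)); print(name,p,"r %.1f th %.2f"%(1e3*np.hypot(*d),(off-a+180)%360-180))
an(plane("top",*T(203,383),.054),240,"slot rim"); an(plane("top",*T(233,333),.054),240,"slot in")
an(plane("top",*T(291,382),.096),-90,"ball"); an(tri(T(218,231),S(427,160))[0],180,"shallow")
E
```

```text
[321 201   9   9  41] (np.float64(325.59288396209547), np.float64(204.94582513856608))
  if slot r 81.6 mm theta 4.58 deg
  if ball r 86.0 mm theta 31.60 deg
[336 204   6   8  35] (np.float64(338.2039819684448), np.float64(207.69571750563486))
  if slot r 75.2 mm theta -26.11 deg
  if ball r 81.0 mm theta 3.78 deg
272 (np.float64(326.4595588235294), np.float64(186.42279411764707))
shallow r 45.9 mm theta -12.22 deg
slot rim [0.51432997 0.01469419 0.054     ] r 94.9 th 3.93
slot in [ 0.54136014 -0.00205497  0.054     ] r 63.3 th 6.47
ball [ 0.50814426 -0.03237533  0.096     ] r 82.7 th 3.92
shallow [0.59531816 0.00491139 0.06754152] r 47.4 th 3.19
```

Four readings (ball 3.8–3.9°, slot 4.6°, shallow die 3.2°) put the joint at about +4°. That leaves roughly 6 mm of travel at the peg, so I'll go back and push the rest.

```bash
cat >> h.py <<'E'
def fing(th,gap,z=.072):
    al=np.radians(-90-th); r=np.cos(al)*PX+np.sin(al)*PY; t=np.array([-r[1],r[0]])
    return np.r_[A+.082*r-(.021+gap)*t,z],down(np.degrees(np.arctan2(t[1],t[0])))
E
python3 - <<'E'
from h import *
print(row(*fing(4,.06,.16)));print(row(*fing(4,.04)))
E
```

```text
[ 7.650e+01 -1.000e-01  2.319e+02  2.000e-01  0.000e+00 -0.000e+00]
[ 1.645e+02 -2.000e-01  2.519e+02  2.000e-01  0.000e+00 -0.000e+00]
```

```bash
python3 -m inch '[[[15,0,45,0,0,0],[30,0,90,0,0,0],[50,0,135,0,0,0],[65,0,180,0,0,0],[76,0,220,0,0,0],[110,0,240,0,0,0],[140,0,250,0,0,0],[160,0,252,0,0,0],[164,0,252,0,0,0],[164,0,252,0,0,0]]]'
python3 - <<'E'
from h import *
for th,g in[(4,.01),(4,.0),(2,0),(0.3,0)]:print(row(*fing(th,g)))
E
```

```text
clock: 6.6
ee_pos: [0.5156, 0.0262, 0.0971]
orientation: [-1.545, 1.569, 3.047]
ft_force: [0.4, -0.6, 0.7]
grip_width: -0.0001
[ 0.1  0.3 27.9  0.   0.   0.1]
[ 0.1  0.3 37.9  0.   0.   0.1]
[ 0.1 -0.4 40.8 -2.   0.   0.1]
[ 0.1 -0.9 43.2 -3.7 -0.   0.1]
```

```bash
python3 -m inch '[[[0,0,15,0,0,0],[0,0,28,0,0,0],[0,0,34,0,0,0],[0,0,38,0,0,0],[0,-0.4,40.5,-2,0,0],[0,-0.8,42.5,-3,0,0],[0,-1,43.5,-4,0,0],[0,-1,43.5,-4,0,0]]]'
python3 -m inch '[[[0,0,-15,0,0,0],[0,0,-50,0,0,0],[-30,0,-100,0,0,0],[-80,0,-150,0,0,0],[-130,0,-200,0,0,0],[-165,0,-250,0,0,0],[-165,0,-290,0,0,0],[-165,0,-290,0,0,0],[-165,0,-290,0,0,0]]]'
python3 - <<'E'
from h import *
import cv2
for n in("scene","top"):
    im=vision.capture(n)[:,:,::-1]; cv2.imwrite(f"pics/{n}6.png",im)
a=cv2.imread("pics/top6.png")[145:235,290:420]; cv2.imwrite("pics/top6z.png",cv2.resize(a,None,fx=6,fy=6,interpolation=cv2.INTER_CUBIC))
E
python3 ang.py pics/top6.png
```

```text
clock: 7.4
ee_pos: [0.5103, -0.0165, 0.0977]
orientation: [1.576, 1.571, -0.044]
ft_force: [-0.1, 0.5, 0.6]
grip_width: -0.0
clock: 8.3
ee_pos: [0.5242, 0.2791, 0.2651]
orientation: [2.241, 1.565, 0.626]
ft_force: [0.6, -0.3, 0.7]
grip_width: 0.0001
[324 201   7  10  37] (np.float64(327.1347384267971), np.float64(205.79394053443733))
  if slot r 81.1 mm theta 0.55 deg
  if ball r 85.8 mm theta 27.91 deg
[337 205   7   7  36] (np.float64(339.8637469586375), np.float64(207.96668538274378))
  if slot r 75.7 mm theta -30.23 deg
  if ball r 81.5 mm theta 0.09 deg
270 (np.float64(326.53333333333336), np.float64(186.62962962962962))
shallow r 45.8 mm theta -13.11 deg
```

View pics/top6z.png

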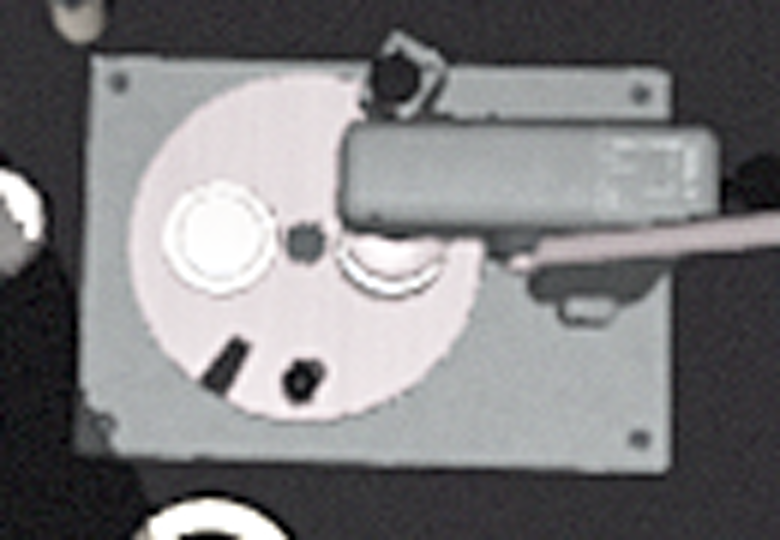

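The joint now reads about +0.1° from the ball and +0.55° from the slot, so the slot is under the bar. I'll go above the bar cap with a small tilt that leans the gripper away from the head.

```bash
cat >> h.py <<'E'
def tilt(deg=8):
    a=np.radians(deg); py=np.r_[PY,0]; x=-np.sin(a)*py-np.cos(a)*np.array([0,0,1.])
    y=np.cross(-py,x); y/=np.linalg.norm(y); return np.c_[x,y,np.cross(x,y)]
CAP=np.r_[np.array([.6622,-.0886])+.004*PY]
E
python3 - <<'E'
from h import *
print(tilt().round(3)); print(row([*CAP,.26],tilt()),pose()[2]["qpos"])
E
```

```text
[[-0.139 -0.051 -0.989]
 [ 0.007 -0.999  0.05 ]
 [-0.99   0.     0.139]]
[-22.3 162.8 356.4  90.1  -6.2  -6.3] [ 3.53610895e-01  4.60944789e-01  1.32226645e+00 -3.48254910e-04
  1.35871632e+00  4.00131668e-01]
```

```bash
python3 -m inch '[[[-40,20,40,10,-1,-1],[-40,40,85,20,-1,-1],[-40,60,130,30,-2,-2],[-35,85,180,40,-3,-3],[-30,110,230,50,-4,-4],[-22,130,280,60,-5,-5],[-22,150,330,70,-6,-6],[-22,163,356,80,-6,-6],[-22,163,356,90,-6,-6],[-22,163,356,90,-6,-6]]]'
python3 - <<'E'
from h import *
import cv2
print(row([*CAP,.26],tilt()),row([*CAP,.14],tilt()))
for n in("scene","top"):
    im=vision.capture(n)[:,:,::-1]; cv2.imwrite(f"pics/{n}7.png",im)
a=cv2.imread("pics/scene7.png")[60:300,180:420]; b=cv2.imread("pics/top7.png")[120:250,280:420]
a=cv2.resize(a,(400,400),interpolation=cv2.INTER_CUBIC);b=cv2.resize(b,(400,400)); cv2.imwrite("pics/7z.png",np.hstack([a,b]))
E
```

```text
clock: 9.4
ee_pos: [0.6692, -0.0943, 0.2821]
orientation: [-0.037, 1.435, 3.121]
ft_force: [-0.9, -0.8, 0.4]
grip_width: -0.0002
[-2.7 -5.3 -0.2  3.8 -0.2 -0.2] [116.2  -4.7 -16.5   3.8  -0.2  -0.2]
```

View pics/7z.png

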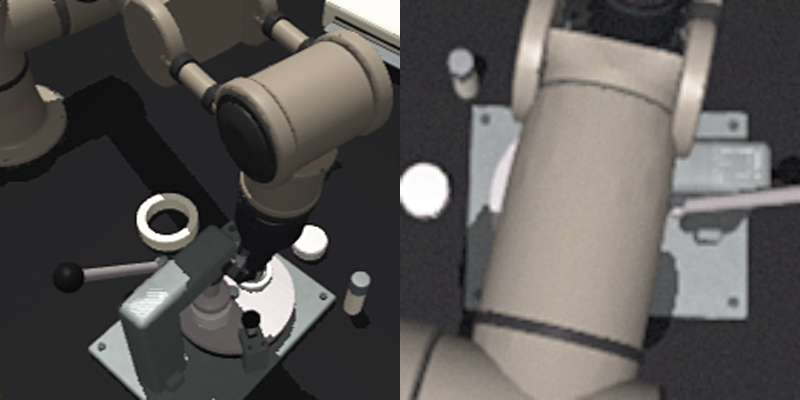

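Run:
```python
from h import *
print(proj("scene",pose()[0]+.025*pose()[1][:,0]),proj("scene",[.6622,-.0886,.133]),proj("top",[.669,-.094,.26]))
```

```text
[331.93859996 223.01851058] [330.32694604 249.42259222] [359.6574126 141.7904812]
```

View pics/scene7.png

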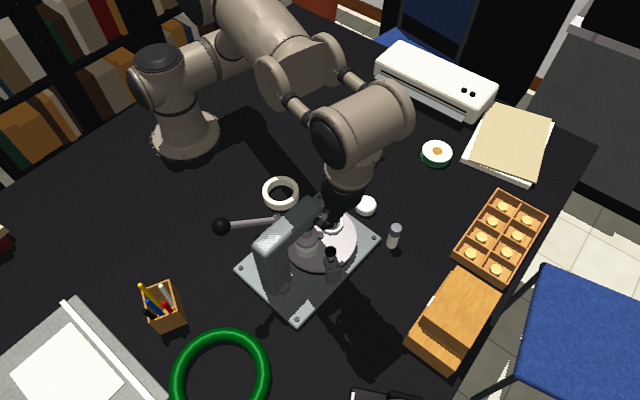

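The tip sits over the cap (cap expected at (330,249), tip at about (330,222)), with the wrist well above the head. I'll lower to just above the cap.

```bash
python3 -m inch '[[[0,-5,0,4,0,0],[40,-5,-6,4,0,0],[80,-5,-12,4,0,0],[105,-5,-15,4,0,0],[116,-5,-16.5,4,0,0],[116,-5,-16.5,4,0,0],[116,-5,-16.5,4,0,0]]]'
python3 - <<'E'
from h import *
import cv2
for z in(.13,.12,.11,.105,.103,.102): print(z,row([*CAP,z],tilt()))
o=pose()[2]; print(o["ft_force"])
for n in("scene",):
    im=vision.capture(n)[:,:,::-1]; cv2.imwrite(f"pics/{n}8.png",im)
a=cv2.imread("pics/scene8.png")[160:300,250:410]
cv2.imwrite("pics/8z.png",cv2.resize(a,None,fx=4,fy=4,interpolation=cv2.INTER_CUBIC))
E
```

```text
clock: 10.2
ee_pos: [0.6713, -0.0849, 0.169]
orientation: [0.034, 1.441, 3.135]
ft_force: [-0.9, 0.3, 0.9]
grip_width: -0.0001
0.13 [14.3  4.  -0.4  0.6 -0.6 -0.3]
0.12 [24.2  4.  -1.7  0.6 -0.6 -0.3]
0.11 [34.1  3.9 -3.   0.6 -0.6 -0.3]
0.105 [39.1  3.9 -3.6  0.6 -0.6 -0.3]
0.103 [41.1  3.9 -3.9  0.6 -0.6 -0.3]
0.102 [42.1  3.9 -4.   0.6 -0.6 -0.3]
[-0.91625823  0.26999887  0.87466967]
```

View pics/8z.png

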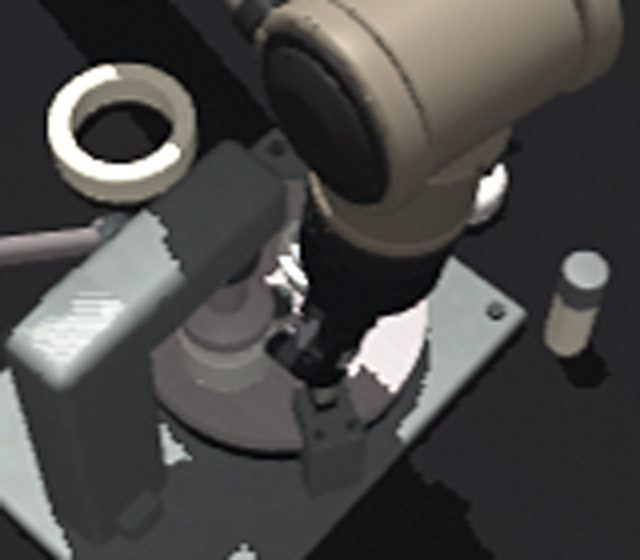

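The fingertip is just above the cap, at crop (320,375). Pressing slowly now.

```bash
python3 -m inch '[[[3,4,0,0.5,-0.5,0],[8,4,0,0.5,-0.5,0],[12,4,-0.5,0.5,-0.5,0],[15,4,-0.5,0.5,-0.5,0],[18,4,-1,0.5,-0.5,0],[18,4,-1,0.5,-0.5,0]]]'
python3 -c "
from h import *
print(row([*CAP,.103],tilt()))"
```

```text
clock: 10.85
ee_pos: [0.6693, -0.0889, 0.1493]
orientation: [0.038, 1.43, 3.129]
ft_force: [0.5, -0.9, 1.4]
grip_width: 0.0001
[21.3 -0.  -3.4 -0.   0.  -0.3]
```

```bash
python3 -m inch '[[[3,0,-0.5,0,0,0],[6,0,-1,0,0,0],[9,0,-1.4,0,0,0],[12,0,-1.8,0,0,0],[12,0,-1.8,0,0,0]]]'
python3 -c "
from h import *
print(row([*CAP,.103],tilt()),pose()[2]['ft_force'])"
```

```text
clock: 11.35
ee_pos: [0.6692, -0.0888, 0.1367]
orientation: [0.035, 1.429, 3.127]
ft_force: [0.5, -0.7, 1.2]
grip_width: 0.0002
[ 8.8  0.2 -1.7 -0.   0.1 -0.3] [ 0.47029106 -0.65945884  1.15033808]
```

```bash
python3 -m inch '[[[3,0,-0.5,0,0,0],[6,0,-1,0,0,0],[7,0,-1.1,0,0,0]]]'
python3 - <<'E'
from h import *
import cv2
print(row([*CAP,.103],tilt()),pose()[2]['ft_force'])
im=vision.capture("scene")[:,:,::-1]; cv2.imwrite("pics/scene9.png",im)
cv2.imwrite("pics/9z.png",cv2.resize(im[160:300,250:410],None,fx=4,fy=4,interpolation=cv2.INTER_CUBIC))
E
```

```text
clock: 11.65
ee_pos: [0.6692, -0.0888, 0.1298]
orientation: [0.035, 1.429, 3.127]
ft_force: [-0.8, 0.3, 2.2]
grip_width: -0.0
[ 2.   0.2 -0.7 -0.   0.1 -0.3] [-0.82534907  0.27708403  2.15804029]
```

View pics/9z.png

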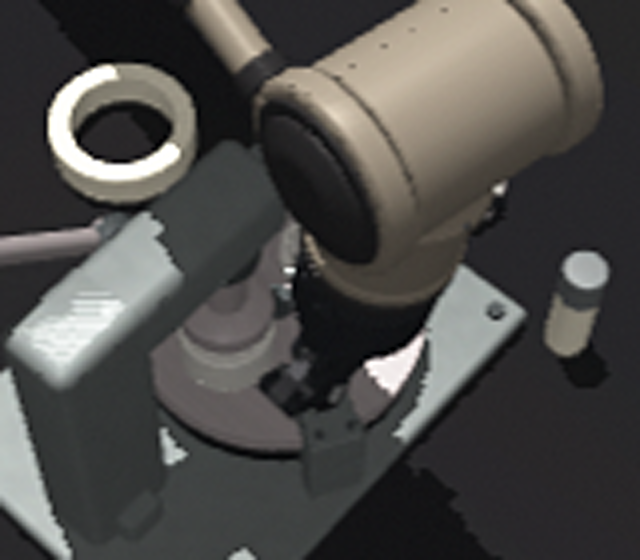

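The cap has sunk nearly to the guide top, with no sign of being blocked. I'll go on in 1 mm steps until the force rises.

```bash
python3 -m inch '[[[1,0,-0.1,0,0,0],[2,0,-0.3,0,0,0],[2,0,-0.3,0,0,0]]]'
python3 -m inch '[[[1,0,-0.1,0,0,0],[1,0,-0.1,0,0,0]]]'
```

```text
clock: 12.0
ee_pos: [0.6693, -0.0888, 0.1286]
orientation: [0.036, 1.43, 3.127]
ft_force: [-0.3, -0.1, 4.1]
grip_width: -0.0004
clock: 12.2
ee_pos: [0.6694, -0.0888, 0.1284]
orientation: [0.038, 1.43, 3.129]
ft_force: [-3.2, 1.0, 9.0]
grip_width: 0.0
```

```bash
python3 -m inch '[[[1,0,-0.1,0,0,0],[1,0,-0.1,0,0,0]]]'
python3 -m inch '[[[1,0,-0.1,0,0,0],[1,0,-0.1,0,0,0]]]'
```

```text
clock: 12.4
ee_pos: [0.6694, -0.0888, 0.1283]
orientation: [0.039, 1.431, 3.131]
ft_force: [-4.6, 0.2, 11.8]
grip_width: -0.0
clock: 12.6
ee_pos: [0.6694, -0.0888, 0.1282]
orientation: [0.041, 1.432, 3.132]
ft_force: [-5.1, 1.0, 16.2]
grip_width: -0.0001
```

The bar has hit a hard stop: 16 N and no more motion. I'll rise straight up and withdraw for a check.

```bash
python3 -m inch '[[[-10,0,1.4,0,0,0],[-40,0,6,0,0,0],[-85,0,12,0,0,0],[-130,0,18,0,0,0],[-165,0,23,0,0,0],[-175,-50,30,0,0,0],[-180,-100,35,0,0,0],[-180,-150,40,0,0,0],[-180,-200,50,0,0,0],[-180,-250,60,0,0,0]]]'
python3 -m inch '[[[0,-50,10,0,0,0],[0,-100,20,0,0,0],[0,-130,20,0,0,0],[0,-130,20,0,0,0],[0,-130,20,0,0,0]]]'
python3 - <<'E'
from h import *
import cv2
for n in("scene","top"):
    im=vision.capture(n)[:,:,::-1]; cv2.imwrite(f"pics/{n}10.png",im)
a=cv2.imread("pics/top10.png")[145:235,290:420]; b=cv2.imread("pics/scene10.png")[180:335,220:400]
cv2.imwrite("pics/10z.png",np.hstack([cv2.resize(b,(400,344),interpolation=cv2.INTER_CUBIC),cv2.resize(a,(400,344),interpolation=cv2.INTER_CUBIC)]))
E
python3 ang.py pics/top10.png
```

```text
clock: 13.6
ee_pos: [0.648, 0.1613, 0.3101]
orientation: [0.037, 1.43, 3.127]
ft_force: [1.0, -0.2, 0.7]
grip_width: 0.0
clock: 14.1
ee_pos: [0.6349, 0.2908, 0.3117]
orientation: [0.042, 1.429, 3.135]
ft_force: [-0.0, -0.7, -0.0]
grip_width: -0.0003
[324 201   7  10  37] (np.float64(327.13708160962767), np.float64(205.79672809326814))
  if slot r 81.1 mm theta 0.54 deg
  if ball r 85.8 mm theta 27.90 deg
[337 205   7   7  37] (np.float64(339.8382245047689), np.float64(207.91764490095377))
  if slot r 75.6 mm theta -30.17 deg
  if ball r 81.3 mm theta 0.15 deg
272 (np.float64(326.5477941176471), np.float64(186.65073529411765))
shallow r 45.8 mm theta -13.20 deg
```

View pics/10z.png

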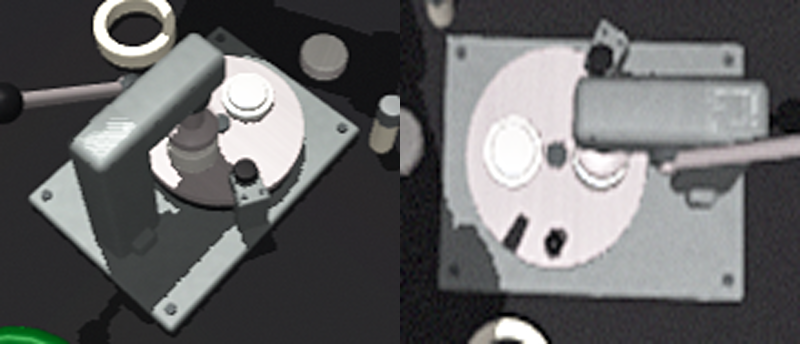

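View pics/top10.png

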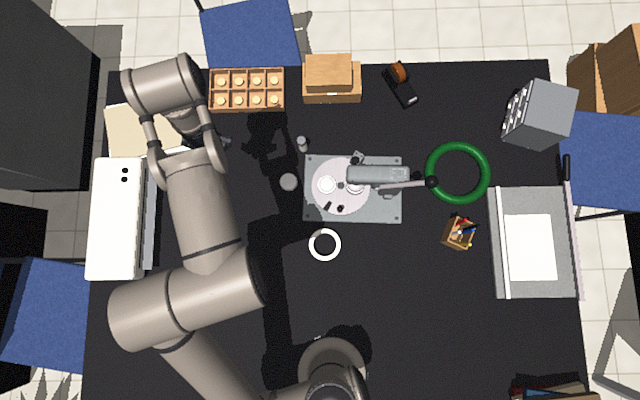

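Check the cap height by triangulating both views.

Run:
```python
from h import *
import cv2
out=[]
for k in("0","6","10"):
    q={}
    for n,c,rad in(("top",proj("top",[.6622,-.0886,.115]),8),("scene",proj("scene",[.6622,-.0886,.115]),14)):
        g=cv2.cvtColor(cv2.imread(f"pics/{n}{k}.png"),cv2.COLOR_BGR2GRAY).astype(float)
        yy,xx=np.mgrid[:400,:640]; m=(np.hypot(xx-c[0],yy-c[1])<rad)&(g<38)
        nn,l,s,ct=cv2.connectedComponentsWithStats(m.astype(np.uint8)); i=1+s[1:,4].argmax(); q[n]=ct[i]; 
    print(k,q,tri(q["top"],q["scene"]))
print(proj("scene",[.6622,-.0886,.103]),proj("scene",[.6622,-.0886,.133]))
b=cv2.imread("pics/scene10.png")[215:295,300:380]; a=cv2.imread("pics/scene0.png")[215:295,300:380]
cv2.imwrite("pics/11z.png",np.hstack([cv2.resize(x,(400,400),interpolation=cv2.INTER_CUBIC) for x in(a,b)]))
```

```text
0 {'top': array([357.38461538, 157.84615385]), 'scene': array([330.21428571, 254.14285714])} (array([ 0.66419323, -0.09449975,  0.11965177]), np.float64(0.004418294771126954))
6 {'top': array([357.        , 157.15384615]), 'scene': array([330.54166667, 254.33333333])} (array([ 0.66574798, -0.09395519,  0.12019061]), np.float64(0.0027576854798048323))
10 {'top': array([355.46666667, 158.66666667]), 'scene': array([330.43478261, 260.34782609])} (array([ 0.66781029, -0.09253124,  0.09041509]), np.float64(0.0014529191893690575))
[330.0317792  255.36682267] [330.32694604 249.42259222]
```

View pics/11z.png

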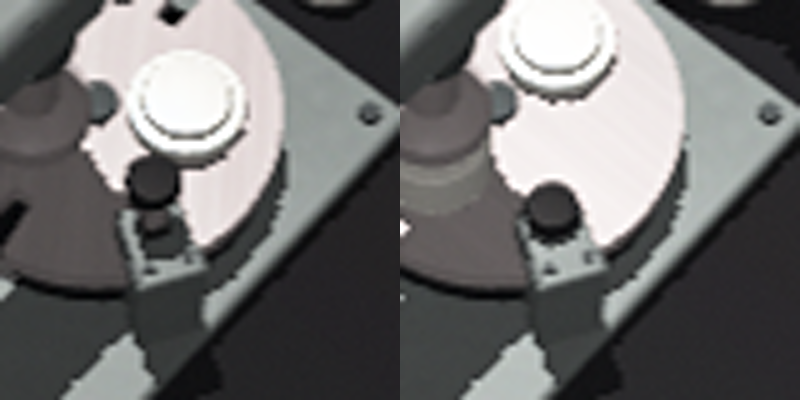

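The cap now sits right on the guide (left before, right after) and has dropped about 29–30 mm. That matches the hard stop at a tip height of about 0.103 m.

```bash
python3 -c "
from rig import workorder
print(workorder.finish_job())"
```

```text
the job is handed in; nothing more can be done
None
```

The badge press is ready for crimping. The deep cup die stands under the ram with its slot under the locking bar, and the bar is pressed down to its stop. I handed the job in at about 14 s on the robot's clock.

- **Turning the table:** With the closed fingertip I pushed the peg from about 53° to about 4°. I looked, went back and nudged it the rest of the way. The force readings I took stayed below about 3 N.
- **Pressing the bar:** I pressed the cap straight down until it stopped dead, with the reading rising to 16 N and no more motion. I did not pull the bar up.
- **Last checks:** The table reads +0.15° from the peg's ball and +0.54° from the shallow slot. The cap sits right on the guide, about 30 mm lower than before by two-view measurement; the tip stopped at about 103 mm, where home is expected. The other things look unmoved in the last overhead picture, judged by eye. The arm ended well clear of everything.
- **Checks that disagreed:** My automatic reading of the shallow die's angle gave −13°, because its bright-pixel mask also picks up disc glare. I disregarded it; an earlier hand-picked reading of that die agreed with the others. The cap's height from dark-pixel centroids came out about 10 mm low at home, so I trusted only its change.

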